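# Set the inspection light six clicks up and take the picture

### The arm

A 6-joint arm with a two-finger parallel gripper is mounted at the origin on the work surface. World frame = base frame: x ahead of the robot, y to its left, z up, the work surface at z = 0. Lengths are in mm, angles in rad, forces in N, time in s.
With the tool pointing down it reaches from about 425 to 950 mm from the base axis. Payload 14.7 kg.
Tool frame: the origin (TCP) lies midway between the tips of the shut fingers; the grasp point (between the pads) lies 19 mm behind it; z points along the fingers, y is the direction in which the jaws open and shut (so a half turn about z gives the same grasp; the last joint's range is limited). The gripper opens to 85 mm and grips with 20 to 120 N. Pads are 22 mm wide; open, the fingers measure 114 mm over their backs; the gripper's body (76 mm by 85 mm) begins 54 mm behind the grasp point. The pads swing forward as they close: fully open they stand 13 mm farther back than shut.
Start: joints at [1.176, 0.48, 1.596, -0, 1.065, -0.047], TCP at [221.515, 611.084, 231.297] pointing down, gripper open.
Joint ranges: [-2.75, 2.75], [-0.82, 2.05], [0.23, 2.67], [-1.56, 4.7], [0.09, 2.69], [-2.92, 2.92]. Speed limits (rad/s): [1.89, 1.89, 2.39, 3.01, 3.01, 3.01].

### API

Orientations are given as [roll, pitch, yaw] about the fixed x, y, z axes, in that order (R = Rz(yaw) Ry(pitch) Rx(roll)).
In Python, from rig import * gives the robot as it stands. The module is installed in compiled form; this text tells all that it offers.
- The arm moves only by the tool play_rows, never from a script. Its argument "motion" is a list of rows, each a list of 6 numbers: the shift along the tool's x, y, z in m, then the turn, a rotation vector about the tool's x, y, z in rad. A call has 1 to 5 rows; each row shifts and turns the commanded pose from where the row before left it, along the tool's axes as they then stand; what a row does not reach is not made up. A row lasts 1/10 s, in which the tool goes at most 50 mm and 8.59 degrees, less where a joint would pass 70% of its speed; a pose out of reach is approached as far as the arm can. A call is refused whole if a number of a shift passes 0.05 or a number of a turn 0.15, either way. A call with a gripper value outside its range is refused whole. "hand" is the opening, from -1 (shut) to 1 (fully open), set as the call begins (left out, the last holds). The fingers move at their own pace and stop on an object; "newtons" is the grip in N (left out, the last holds). Time passes only in rows, so rows that do not move let the fingers close. It gives the time, the measured TCP pose, the force and the opening at its end, in the units of the state.
- sense(): the state, without advancing time (a new reading comes with each control period).
- snapshot(name): name is "scene" or "side" or "wrist"; returns the picture (400x640x3 uint8, red, green, blue); there is no depth.
- camera_model(name): a dict with "fx", "fy", "cx", "cy" (pixels), "extrinsics" (4x4, takes a point from world to camera coordinates); the wrist camera has in their place "T_tool_cam" (4x4, takes a point from camera to tool coordinates, whose origin is the TCP and whose axes are the flange's). Camera axes: x right, y down, z forward; pixel columns grow to the right and rows downward; lengths in mm; the calibration is good to about 2 mm. A picture is of the moment at which its call begins: read the wrist's pose just before it. camera_model takes no time and is no camera call.
- close_job(): hands the job in, once; it reports no verdict.
The state is a dict: "time": time; "q": joint angles; "qvel": joint speeds; "joint_torque": joint torques, N m; "tcp_pos": TCP position; "ee_rot": TCP orientation; "contact_force": force on the tool from outside, world axes, zero at the start; "ft_torque": the same for the moment, N m; "finger_gap": opening from 0.0 (shut) to 1.0 (fully open).
Only numpy, scipy, OpenCV 4.12 (cv2) and the standard library are available. Lean on these libraries where they do the work, as an engineer would, in place of code of your own. Each camera call takes 0.05 s, during which the arm holds its last target. There are 200 camera calls.

### The job

At the inspection microscope's light controller, push the lever selector clockwise with a fingertip until it has clicked into position six, that is six clicks clockwise from the red zero mark, without ever going past it. Then press the green capture button all the way down and let it go, only after the selector is in position. Never pinch the lever between the fingers, do not press the orange button, and leave everything else on the bench where it stands.

Things in the scene. Friction and masses are not known exactly. Their poses are not given: they have to be found in the camera images.
- controller: Grey light controller bolted to the bench, 150 x 150 mm, 55 mm high, flat top; origin at the centre of its underside, x from its front (dark display, to the robot) to its back, z up. On top a dark round dial with ten marks 62 mm from the middle: the first (zero) red and wider, the others white, following clockwise. The lever selector stands in its middle. Place and yaw vary.
- selector (a joint): Angle (rad) of the lever selector: 0 at the red mark, growing CLOCKWISE seen from above. Positions 0 to 9, 30 deg (0.5236) apart, stops just outside both ends. Sprung detents: leaving a position takes 3 to 5 N at the lever's outer part; past half way it is pulled on into the next by itself. It starts resting in one of positions 0 to 3; position 6 is 3.1416.
- dial_axis (a point): Point on the selector's turning axis on the controller's top surface, 55 mm above the bench.
- zero_mark (a point): Middle of the red zero mark on the controller's top surface, 62 mm from dial_axis.
- lever_end (a point): Pointing end of the lever, top edge, 50 mm from the axis, 95 mm above the bench. The lever is a yellow upright fin 14 mm thick, from 12 mm behind the axis to 50 mm ahead, 63 to 95 mm above the bench, with a black stripe on top from the axis to this end. Under it turns a black disc, radius 32 mm, top 63 mm above the bench; the panel is at 55 mm.
- capture (a joint): Travel of the green capture button in m: 0 up, 0.006 fully down; a spring returns it, about 5 N holds it fully down.
- capture_top (a point): Middle of the top of the green capture button, a 36 mm disc its top 22 mm above the bench, on its own white round housing fixed to the bench. It is pressed straight down. Green and orange swap places at random.
- lamp_off (a joint): Travel of the orange lamp-off button in m: 0 up, 0.006 fully down. Not to be pressed.
- lamp_off_top (a point): Middle of the top of the orange lamp-off button, otherwise the same as the green one.
- vial: Bystander, loose: small amber glass vial with a blue cap, 24 mm across, 50 mm tall; origin at the centre of its underside. Leave it.
- cup: Bystander, loose: white plastic specimen cup, 68 mm across, 60 mm tall; origin at the centre of its underside. Leave it.
- tape: Bystander, loose: yellow tape roll lying flat, 80 mm across, 20 mm tall; origin at the centre of its underside. Leave it.
- mouse: Bystander, loose: black computer mouse, 100 x 60 x 24 mm; origin at the centre of its underside. Leave it.
- tweezers: Bystander, loose: steel tweezers lying flat, 120 mm long, 6 mm high; origin at the centre of its underside. Leave it.
- part: Bystander, loose: turned steel specimen with a crossbar, lying flat, 90 mm long, 12 mm high; origin at the centre of its underside. Leave it.
Not all that is in view belongs to the job. What is shaped like the part that bears lamp_off but black or brown is not meant. Of the things that look like the controller, the smaller one is meant.

How it is judged:
By the outcome, as a careful person would: the job done as asked, in the order asked, and still so for the second after the job is handed in, with the robot touching nothing.
It also fails if it takes over 54 s, if anything falls off the work surface, if the arm or the gripper's body presses on something with over 40 N, if the wrist force passes 120 N, or if a joint passes its speed limit or range.

## Working session

There is one attempt and no reset: what is moved stays moved. The work goes in short steps, Python scripts to look and compute and a tool call to move; the robot and the scene stay as the last step left them, time stands still between calls to the robot, and variables do not carry over. Pictures are saved under pics/ and viewed, about 8 in all and at most 12, crops included, and the job is handed in when it is done.

Besides the shell and the picture viewer there is one more tool, called after "Emit:" by a JSON object that holds its "name" and its "arguments", one argument or row to a line. play_rows: Moves the arm, as the interface text tells. Its arguments: {"type":"object","properties":{"motion":{"type":"array","items":{"type":"array","items":{"type":"number"}}},"hand":{"type":"number"},"newtons":{"type":"number"}},"required":["motion"]}

```bash
mkdir -p pics
cat > h.py <<'E'
from rig import *
import numpy as np, cv2
def save(n,name):
    im=snapshot(n); cv2.imwrite(f'pics/{name}.png',im[...,::-1]); return im
def ray(n,uv,z):
    c=camera_model(n); E=np.array(c['extrinsics']) if 'extrinsics' in c else None
    if E is None:
        from scipy.spatial.transform import Rotation as R
        s=sense(); T=np.eye(4); T[:3,:3]=R.from_euler('xyz',s['ee_rot']).as_matrix(); T[:3,3]=s['tcp_pos']
        E=np.linalg.inv(T@np.array(c['T_tool_cam']))
    d=np.array([(uv[0]-c['cx'])/c['fx'],(uv[1]-c['cy'])/c['fy'],1])
    Ri=E[:3,:3].T; o=-Ri@E[:3,3]; d=Ri@d
    return o+d*(z-o[2])/d[2]
E
python3 - <<'E'
from h import *
s=sense(); print(s)
for n in('scene','side','wrist'): 
    im=save(n,n+'0'); print(n,camera_model(n))
E
```

```text
{'time': 0.0, 'q': array([ 1.17640946e+00,  4.80846693e-01,  1.59687337e+00, -1.44354727e-05,
        1.06511354e+00, -4.65817050e-02]), 'qvel': array([-0.00059202, -0.00153877, -0.00135961,  0.00052326,  0.00150058,
       -0.00058478]), 'joint_torque': array([-5.01789837e-04, -9.50676584e+01, -4.30149221e+01, -1.25805013e-04,
        1.32518107e-02,  9.49693913e-06]), 'tcp_pos': array([221.35479614, 610.70130928, 230.66294446]), 'ee_rot': array([-3.14035246e+00, -4.51782723e-05,  2.79379447e+00]), 'contact_force': array([ 0.05595276,  0.18729992, -1.48932236]), 'ft_torque': array([ 0.01491108, -0.01242523,  0.0122153 ]), 'finger_gap': 0.9977027517819712}
scene {'fx': 372.54584233438544, 'fy': 372.54584233438544, 'cx': 320.5481915620638, 'cy': 206.1701842239402, 'extrinsics': array([[-2.89151770e-01,  9.57129194e-01, -1.71744166e-02,
         1.24863112e+02],
       [ 7.20493708e-01,  2.05780671e-01, -6.62225893e-01,
        -2.99719313e+02],
       [-6.30301572e-01, -2.03857848e-01, -7.49107407e-01,
         1.46577130e+03],
       [ 0.00000000e+00,  0.00000000e+00,  0.00000000e+00
[... 259 characters left out ...]
1, -4.18970367e-01, -8.48311480e-01,
         2.51497371e+02],
       [ 4.88935848e-01,  6.93514215e-01, -5.29131147e-01,
         8.74079577e+02],
       [ 0.00000000e+00,  0.00000000e+00,  0.00000000e+00,
         1.00000000e+00]])}
wrist {'fx': 356.47102714206045, 'fy': 356.47102714206045, 'cx': 318.3006616451683, 'cy': 197.87045893402302, 'T_tool_cam': array([[ 2.39025466e-04, -9.47730876e-01, -3.19070727e-01,
         8.16246988e+01],
       [ 9.99999809e-01,  4.44286639e-05,  6.17164117e-04,
        -4.11782988e-01],
       [-5.70729603e-04, -3.19070814e-01,  9.47730705e-01,
        -1.42612721e+02],
       [ 0.00000000e+00,  0.00000000e+00,  0.00000000e+00,
         1.00000000e+00]])}
```

View pics/scene0.png

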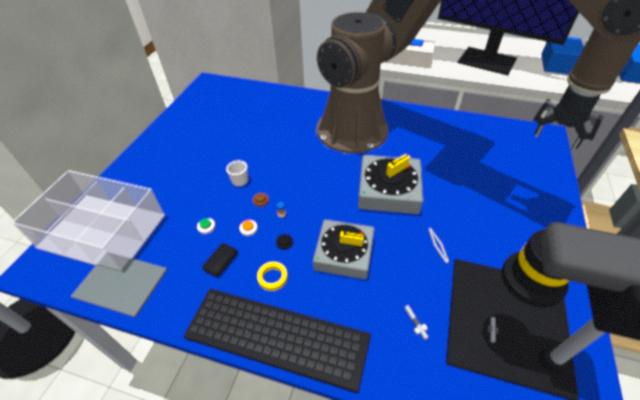

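View pics/wrist0.png

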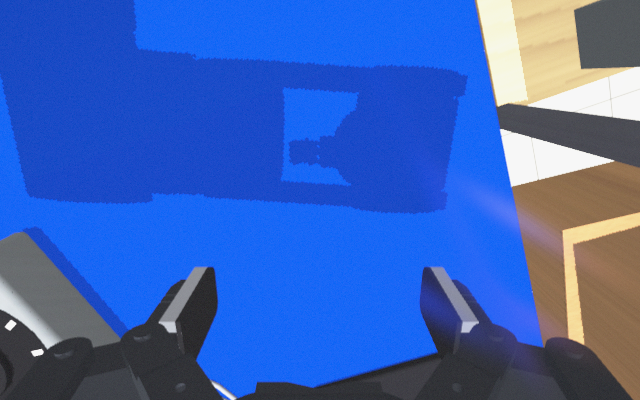

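Run:
```python
from h import *
im=cv2.imread('pics/scene0.png'); cv2.imwrite('pics/crop0.png',cv2.resize(im[140:290,180:440],None,fx=3,fy=3,interpolation=cv2.INTER_CUBIC))
for p in [(205,225),(248,227),(344,242),(391,177),(260,199),(284,242)]: print(p,ray('scene',p,22 if p[0]<300 else 55).round())
hsv=cv2.cvtColor(im,cv2.COLOR_BGR2HSV)
for nm,lo,hi in (('green',(60,120,60),(90,255,255)),('orange',(5,150,150),(18,255,255)),('red',(0,150,80),(4,255,255)),('yellow',(22,150,120),(32,255,255)),('white',(0,0,190),(180,50,255))):
    n,l,st,c=cv2.connectedComponentsWithStats(cv2.inRange(hsv[140:300,180:440],lo,hi))
    for i in range(1,n):
        if 3<=st[i,4]<600: print(nm,st[i,4],(c[i]+[180,140]).round(1),ray('scene',c[i]+[180,140],55 if c[i][0]>125 else 22).round())
```

```text
(205, 225) [ 605. -314.   22.]
(248, 227) [ 576. -185.   22.]
(344, 242) [573. 112.  55.]
(391, 177) [280. 194.  55.]
(260, 199) [ 460. -195.   22.]
(284, 242) [598. -60.  22.]
green 69 [204.6 223. ] [ 598. -319.   22.]
orange 3 [408. 165.] [207. 239.  55.]
orange 10 [259.7 196.9] [ 452. -199.   22.]
orange 4 [248.5 221.2] [ 555. -192.   22.]
orange 22 [247.7 226.6] [ 575. -186.   22.]
orange 6 [360.8 233.3] [531. 151.  55.]
yellow 278 [396.8 165.5] [220. 203.  55.]
yellow 275 [351.3 238. ] [554. 128.  55.]
yellow 362 [271.8 275.7] [713. -53.  22.]
white 93 [237.8 168.5] [ 347. -326.   22.]
white 3 [384.3 191.3] [349. 185.  55.]
white 91 [206.5 227.1] [ 611. -306.   22.]
white 93 [248.1 229.4] [ 585. -180.   22.]
white 21 [431.8 233.5] [476. 343.  55.]
white 3 [356.7 257.3] [613. 158.  55.]
```

View pics/crop0.png

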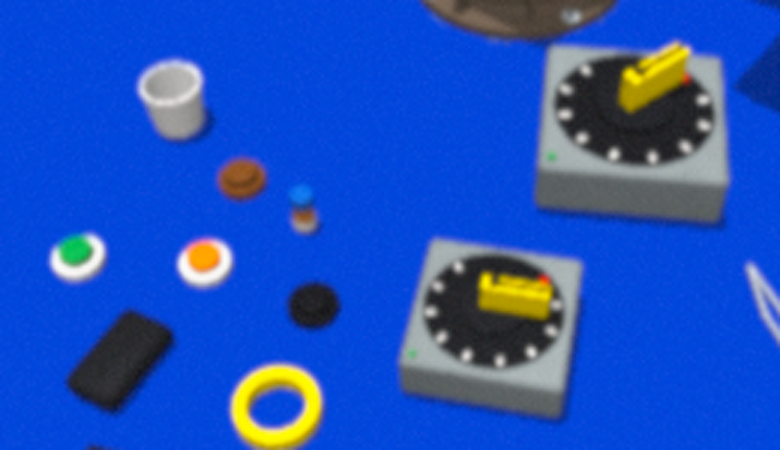

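Smaller controller at about (573,112): smaller by scale (50 px at 1.04 m vs 62 px at 1.2 m). Its red mark is at crop (545,280) with the lever near it, green button at crop (75,250), orange at (205,258). I'm flying above the controller for a close look.

Emit:
{"name": "play_rows", "arguments": {
  "motion": [
    [-0.049,-0.029,0,0,0,0],
    [-0.049,-0.029,0,0,0,0],
    [-0.049,-0.029,0,0,0,0],
    [-0.049,-0.029,0,0,0,0],
    [-0.049,-0.029,0,0,0,0]
  ],
  "hand": -1,
  "newtons": 40
}}

```text
time: 0.65
tcp_pos: [381.2, 416.3, 231.2]
ee_rot: [-3.141, -0.0, 2.794]
contact_force: [0.3, 0.4, 0.6]
finger_gap: 0.146
```

Emit:
{"name": "play_rows", "arguments": {
  "motion": [
    [-0.049,-0.029,0,0,0,0],
    [-0.049,-0.029,0,0,0,0],
    [-0.049,-0.029,0,0,0,0],
    [-0.049,-0.029,0,0,0,0],
    [-0.049,-0.029,0,0,0,0]
  ]
}}

```text
time: 1.15
tcp_pos: [540.2, 223.1, 231.3]
ee_rot: [-3.142, -0.0, 2.794]
contact_force: [-0.3, 0.2, -0.8]
finger_gap: -0.0
```

Emit:
{"name": "play_rows", "arguments": {
  "motion": [
    [-0.04,-0.02,0,0,0,-0.13],
    [0,0,0,0,0,-0.13],
    [0,0,0,0,0,-0.13],
    [0,0,0,0,0,-0.13],
    [0,0,0,0,0,-0.13]
  ]
}}

```text
time: 1.65
tcp_pos: [569.9, 192.3, 231.0]
ee_rot: [3.142, -0.001, -2.834]
contact_force: [-0.8, 0.4, 0.2]
finger_gap: 0.0
```

Run:
```python
from h import *
s=sense(); print(s['time'],s['tcp_pos'],s['ee_rot'],s['q'])
save('wrist','w1')
```

```text
1.65 [569.93864161 192.29899643 231.02324581] [ 3.14156536e+00 -6.00021540e-04 -2.83444077e+00] [ 2.75008882e-01  4.13006258e-01  1.71141453e+00  9.39526278e-06
  1.01777245e+00 -1.60294426e+00]
```

View pics/w1.png

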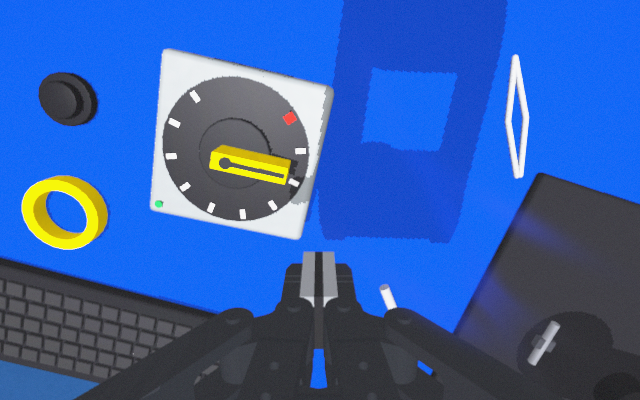

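Run:
```python
from h import *
from scipy.optimize import least_squares
im=cv2.imread('pics/w1.png'); hsv=cv2.cvtColor(im,cv2.COLOR_BGR2HSV); P=[]
disc=np.zeros(im.shape[:2],np.uint8); cv2.circle(disc,(236,148),76,255,-1)
for nm,lo,hi in (('red',(0,120,120),(8,255,255)),('white',(0,0,170),(180,60,255)),('yellow',(22,150,100),(34,255,255))):
    n,l,st,c=cv2.connectedComponentsWithStats(cv2.inRange(hsv,lo,hi)&disc)
    for i in range(1,n):
        if st[i,4]>25:
            w=ray('wrist',c[i],95 if nm=='yellow' else 55); print(nm,st[i,4],c[i].round(),w.round(1))
            if nm!='yellow' and st[i,4]<250: P.append(w[:2])
P=np.array(P)
r=least_squares(lambda a:np.hypot(*(P-a).T)-62,P.mean(0),loss='soft_l1'); a=r.x; print('axis',a,r.fun.round(1))
print('mark ang',np.degrees(np.arctan2(*(P-a).T[::-1])).round(1))
t=[ray('wrist',p,95)[:2] for p in((225,163),(288,178))]; print(t,'lever ang',np.degrees(np.arctan2(*(t[1]-t[0])[::-1])), np.linalg.norm(t[1]-a),np.linalg.norm(t[0]-a))
s=sense();g=[-258+0,0]
# buttons from scene
for nm,p in(('green',(204.6,223)),('orange',(248,226))): print(nm,ray('scene',p,22).round())
```

```text
red 102 [289. 118.] [531.6 152.6  55. ]
white 875 [276. 103.] [523.  138.1  55. ]
white 77 [195.  96.] [539.4  70.   55. ]
white 68 [174. 122.] [567.1  57.2  55. ]
white 657 [202. 199.] [629.6  96.2  55. ]
white 67 [300. 151.] [556.5 170.1  55. ]
white 66 [171. 156.] [597.4  60.1  55. ]
white 57 [293. 182.] [586.6 172.9  55. ]
white 59 [185. 186.] [622.1  77.7  55. ]
white 58 [272. 205.] [614.4 160.4  55. ]
white 57 [211. 207.] [634.8 105.4  55. ]
white 55 [242. 214.] [631.9 135.7  55. ]
yellow 1683 [251. 163.] [570.4 135.2  95. ]
axis [573.61954304 114.84341981] [-5.5 -5.6 -4.  -4.2 -2.3 -2.5 -0.9 -0.9 -0.1 -0.1]
mark ang [ 138.  -127.3  -96.4  107.2  -66.5   77.4  -37.4   48.2   -8.8   19.7]
[array([576.61193416, 115.70583498]), array([572.86741428, 167.06064123])] lever ang 94.17032398153484 52.222637921108 3.114187625365824
green [ 599. -319.   22.]
orange [ 573. -186.   22.]
```

Run:
```python
from h import *
im=cv2.imread('pics/w1.png'); cv2.imwrite('pics/crop1.png',cv2.resize(im[40:245,145:340],None,fx=4,fy=4,interpolation=cv2.INTER_CUBIC)[:,:790][:600+220][200:800])
C=[ray('wrist',p,55)[:2] for p in((163,49),(332,88),(300,239),(151,209))]
print([np.linalg.norm(C[i]-C[i-1]).round(1) for i in range(4)],np.array(C).round())
```

```text
[np.float64(144.5), np.float64(143.5), np.float64(144.7), np.float64(145.0)] [[511.  37.]
 [496. 180.]
 [640. 196.]
 [654.  52.]]
```

View pics/crop1.png

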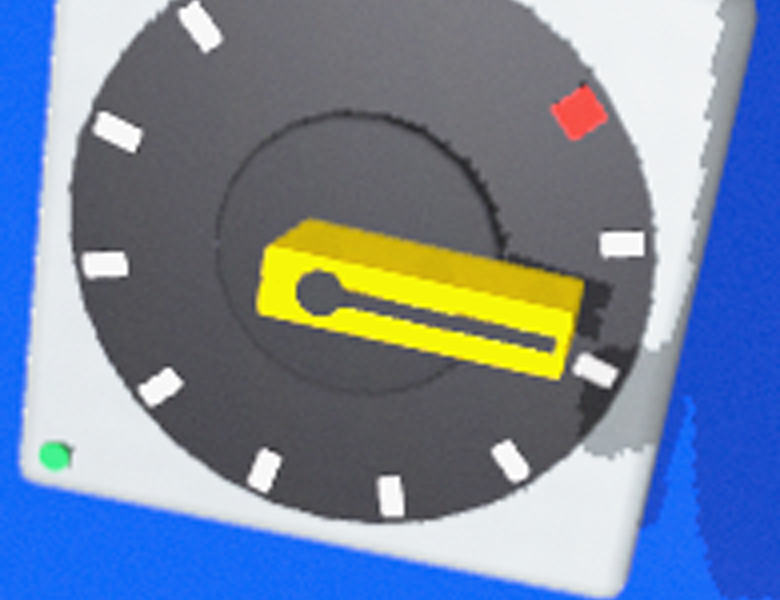

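The lever reads as roughly 1.5 positions, and the sizes come out about 5% small. I'll cross-check against the side camera.

Run:
```python
from h import *
c=camera_model('side');E=c['extrinsics']
for p in ((577,115,55),(531.6,152.6,55),(573,165,95),(577,115,95)):
    q=E[:3,:3]@np.array(p)+E[:3,3]; print(p,(c['fx']*q[0]/q[2]+c['cx']).round(1),(c['fy']*q[1]/q[2]+c['cy']).round(1))
q=E[:3,:3]@np.array((577,115,60))+E[:3,3]; u=int(c['fx']*q[0]/q[2]+c['cx']);v=int(c['fy']*q[1]/q[2]+c['cy'])
u0,v0=max(u-65,0),max(v-50,0);print('crop origin',u0,v0)
im=cv2.imread('pics/side0.png'); cv2.imwrite('pics/side0c.png',cv2.resize(im[v0:v0+100,u0:u0+130],None,fx=6,fy=6,interpolation=cv2.INTER_CUBIC))
```

```text
(577, 115, 55) 326.7 183.8
(531.6, 152.6, 55) 304.7 183.4
(573, 165, 95) 314.3 163.9
(577, 115, 95) 326.6 170.6
crop origin 261 132
```

View pics/side0c.png

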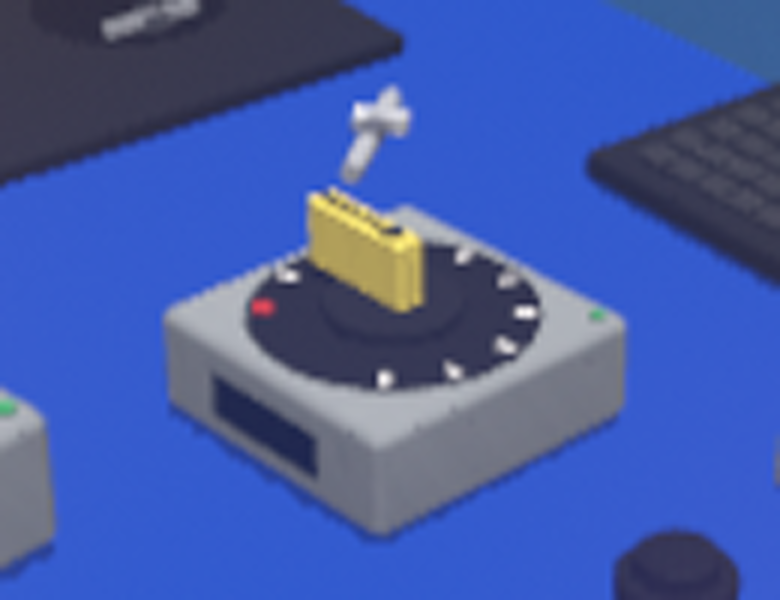

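Run:
```python
from h import *
f=lambda n,p,z:ray(n,p,z)[:2]
d=lambda a,b:np.degrees(np.arctan2(*(b-a)[::-1])).round(1)
o=(261,132)
g=lambda x,y:(o[0]+x/6,o[1]+y/6)
a,b=f('side',g(395,230),95),f('side',g(332,190),95); print('stripe',a,b,d(a,b))
for n,A,B in(('top near edge',(308,196),(400,243)),('top far edge',(340,188),(421,232))): print(n,d(f('side',g(*B),95),f('side',g(*A),95)))
print('red',f('side',g(263,307),55),'mark1',f('side',g(287,272),55), 'm9',f('side',g(385,379),55),'m6',f('side',g(525,312),55))
# wrist lever top face edges
w=lambda x,y:(145+x/4,90+y/4)
for A,B in(((268,247),(580,305)),((260,313),(562,378)),((322,292),(555,345))): print('wrist',d(f('wrist',w(*A),95),f('wrist',w(*B),95)))
```

```text
stripe [578.40163405 115.65114956] [578.22591224 162.88453322] 90.2
top near edge 96.4
top far edge 94.3
red [532.51224889 153.41227758] mark1 [558.86499683 172.7505262 ] m9 [539.61904395  71.32745127] m6 [621.91365809  78.52291469]
wrist 97.3
wrist 95.4
wrist 94.8
```

Both views agree: axis at (577,115), red mark at 140°, lever at about 95.5°. That is between marks 1 and 2, so I'll watch where it clicks. I'll lower the shut fingers on its counter-clockwise side.

Emit:
{"name": "play_rows", "arguments": {
  "motion": [
    [0.017,-0.019,0.02,0,0,0],
    [0.0176,-0.0188,0.02,0,0,0],
    [0,0,0.03,0,0,0],
    [0,0,0.03,0,0,0],
    [0,0,0.02,0,0,0]
  ]
}}

```text
time: 2.2
tcp_pos: [547.4, 145.8, 109.5]
ee_rot: [3.141, -0.002, -2.843]
contact_force: [0.2, -0.1, -0.2]
finger_gap: 0.0
```

Emit:
{"name": "play_rows", "arguments": {
  "motion": [
    [0,0,0.015,0,0,0],
    [0,0,0.015,0,0,0],
    [0,0,0.01,0,0,0],
    [0,0,0,0,0,0]
  ]
}}

```text
time: 2.6
tcp_pos: [547.4, 146.0, 70.1]
ee_rot: [3.141, -0.002, -2.841]
contact_force: [0.3, -0.1, -0.1]
finger_gap: 0.003
```

Run:
```python
from h import *
s=sense(); print(s['time'],s['tcp_pos'],s['ee_rot'],s['q'],s['contact_force'])
save('wrist','w2')
```

```text
2.6 [547.41998319 146.043187    70.09487078] [ 3.14138800e+00 -2.16311519e-03 -2.84080633e+00] [ 2.07205770e-01  5.78077071e-01  1.92131905e+00  2.70443035e-06
  6.44369311e-01 -1.66437882e+00] [ 0.26837998 -0.09588371 -0.13334369]
```

View pics/w2.png

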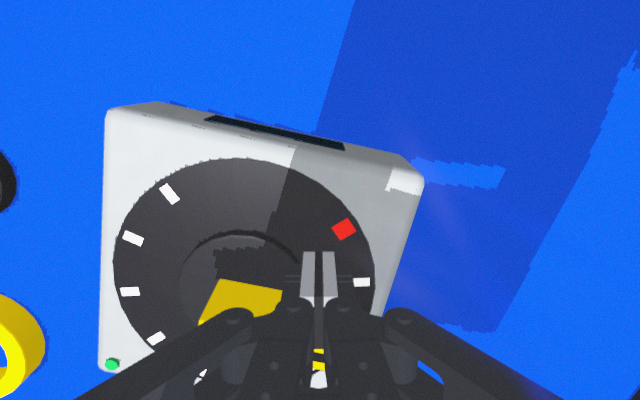

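Emit:
{"name": "play_rows", "arguments": {
  "motion": [
    [-0.0041,0.0017,0,0,0,0.105],
    [-0.0041,0.0017,0,0,0,0.105],
    [0,0,0,0,0,0]
  ]
}}

```text
time: 2.95
tcp_pos: [556.3, 151.9, 72.2]
ee_rot: [3.141, 0.002, -3.052]
contact_force: [0.2, 0.0, 0.4]
finger_gap: 0.001
```

Emit:
{"name": "play_rows", "arguments": {
  "motion": [
    [-0.0041,0.0017,0,0,0,0.105],
    [0,0,0,0,0,0]
  ]
}}

```text
time: 3.15
tcp_pos: [559.9, 153.8, 72.0]
ee_rot: [3.141, 0.001, 3.129]
contact_force: [0.0, -0.9, 0.1]
finger_gap: 0.002
```

Emit:
{"name": "play_rows", "arguments": {
  "motion": [
    [-0.0041,0.0017,0,0,0,0.105],
    [0,0,0,0,0,0]
  ]
}}

```text
time: 3.35
tcp_pos: [563.8, 155.3, 71.7]
ee_rot: [3.141, 0.001, 3.026]
contact_force: [-0.6, 0.1, -0.6]
finger_gap: 0.003
```

Run:
```python
from h import *
s=sense(); print(s['time'],s['tcp_pos'],s['ee_rot'],s['q'],s['contact_force'])
save('wrist','w3');a=save('scene','s3')[...,::-1];b=save('side','d3')[...,::-1]
cv2.imwrite('pics/c3.png',np.hstack([cv2.resize(a[210:290,300:390],(450,400),interpolation=2),cv2.resize(b[145:225,281:351],(350,400),interpolation=2)]))
```

```text
3.35 [563.75760735 155.26805454  71.70018704] [3.14135067e+00 7.49143045e-04 3.02584074e+00] [ 2.16923011e-01  5.92743525e-01  1.88035203e+00 -2.57350239e-05
  6.67710008e-01 -1.23810129e+00] [-0.56836776  0.14159151 -0.59372212]
```

View pics/c3.png

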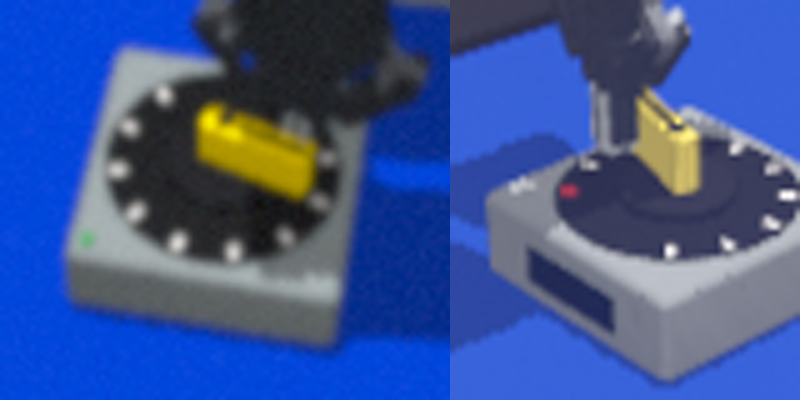

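```bash
cat >> h.py <<'E'
C0=np.array([577,115.])
def lever(name,n,dial=(577,115)):
    """angle of the bright top of the lever: segment yellow top, centroid at z=95 (19 mm ahead of axis)"""
    im=cv2.imread(f'pics/{name}.png'); hsv=cv2.cvtColor(im,cv2.COLOR_BGR2HSV)
    c=camera_model(n)
    q=c['extrinsics'] @ np.array([577,115,95,1]); u,v=int(c['fx']*q[0]/q[2]+c['cx']),int(c['fy']*q[1]/q[2]+c['cy'])
    m=np.zeros(im.shape[:2],np.uint8); cv2.circle(m,(u,v),30,255,-1)
    y=cv2.inRange(hsv,(20,90,60),(36,255,255))&m
    p=np.argwhere(y)[:,::-1]; return y,p,(u,v)
E
python3 - <<'E'
from h import *
d=lambda a,b:np.degrees(np.arctan2(*(b-a)[::-1])).round(1)
def sd(P,Q): a,b=[ray('side',(281+(x-450)/5,145+y/5),95)[:2] for x,y in(P,Q)]; return a.round(),b.round(),d(a,b)
print('stripe',sd((688,123),(642,92)),'right edge',sd((698,128),(650,91)),'left edge',sd((672,132),(637,97)))
def sc(P,Q): a,b=[ray('scene',(300+x/5,210+y/5),95)[:2] for x,y in(P,Q)]; return a.round(),b.round(),d(a,b)
print('scene low edge',sc((199,118),(308,156)), 'up', sc((213,100),(316,146)))
E
```

```text
stripe (array([584., 116.]), array([586., 159.]), np.float64(88.4)) right edge (array([585., 108.]), array([590., 157.]), np.float64(84.9)) left edge (array([572., 113.]), array([580., 156.]), np.float64(79.2))
scene low edge (array([578., 100.]), array([586., 163.]), np.float64(82.2)) up (array([564., 105.]), array([579., 165.]), np.float64(76.2))
```

Emit:
{"name": "play_rows", "arguments": {
  "motion": [
    [-0.0041,0.0017,0,0,0,0.105],
    [0,0,0,0,0,0]
  ]
}}

```text
time: 3.7
tcp_pos: [567.3, 156.3, 71.2]
ee_rot: [-3.141, -0.001, 2.92]
contact_force: [-2.2, -1.5, 1.7]
finger_gap: 0.001
```

Emit:
{"name": "play_rows", "arguments": {
  "motion": [
    [-0.0041,0.0017,0,0,0,0.105],
    [0,0,0,0,0,0]
  ]
}}

```text
time: 3.9
tcp_pos: [572.1, 157.1, 71.3]
ee_rot: [3.142, 0.0, 2.816]
contact_force: [-0.4, -0.4, -0.1]
finger_gap: 0.002
```

Emit:
{"name": "play_rows", "arguments": {
  "motion": [
    [-0.0041,0.0017,0,0,0,0.105],
    [0,0,0,0,0,0]
  ]
}}

```text
time: 4.1
tcp_pos: [576.9, 157.5, 71.4]
ee_rot: [3.141, 0.001, 2.712]
contact_force: [-0.4, 0.5, 0.7]
finger_gap: 0.003
```

Emit:
{"name": "play_rows", "arguments": {
  "motion": [
    [-0.0041,0.0017,0,0,0,0.105],
    [0,0,0,0,0,0]
  ]
}}

```text
time: 4.3
tcp_pos: [581.3, 157.3, 71.4]
ee_rot: [3.141, 0.001, 2.607]
contact_force: [-0.1, 0.6, 0.2]
finger_gap: 0.001
```

Emit:
{"name": "play_rows", "arguments": {
  "motion": [
    [-0.0041,0.0017,0,0,0,0.105],
    [0,0,0,0,0,0]
  ]
}}

```text
time: 4.5
tcp_pos: [585.5, 156.6, 71.3]
ee_rot: [3.141, 0.0, 2.503]
contact_force: [0.5, 0.1, 0.0]
finger_gap: -0.002
```

Emit:
{"name": "play_rows", "arguments": {
  "motion": [
    [-0.0041,0.0017,0,0,0,0.105],
    [0,0,0,0,0,0]
  ]
}}

```text
time: 4.7
tcp_pos: [589.2, 155.6, 71.2]
ee_rot: [-3.141, -0.0, 2.398]
contact_force: [-1.2, 1.2, 1.4]
finger_gap: 0.004
```

Emit:
{"name": "play_rows", "arguments": {
  "motion": [
    [0.003,0,-0.03,0,0,0],
    [0,0,-0.03,0,0,0],
    [-0.018,0.018,-0.04,0,0,0],
    [-0.018,0.018,-0.04,0,0,0],
    [0,0,-0.02,0,0,0]
  ]
}}

```text
time: 5.2
tcp_pos: [642.0, 159.8, 235.3]
ee_rot: [3.137, 0.004, 2.402]
contact_force: [0.6, 0.4, 0.7]
finger_gap: -0.002
```

Emit:
{"name": "play_rows", "arguments": {
  "motion": [
    [0,0,0,0,0,0]
  ]
}}

```text
time: 5.3
tcp_pos: [640.2, 159.8, 234.7]
ee_rot: [3.137, 0.003, 2.401]
contact_force: [-0.7, 0.1, 0.6]
finger_gap: -0.002
```

```bash
cat >> h.py <<'E'
def top(name):
    from scipy.spatial.transform import Rotation as R
    im=cv2.imread(f'pics/{name}.png'); hsv=cv2.cvtColor(im,cv2.COLOR_BGR2HSV)
    s=sense(); c=camera_model('wrist'); T=np.eye(4); T[:3,:3]=R.from_euler('xyz',s['ee_rot']).as_matrix(); T[:3,3]=s['tcp_pos']
    q=np.linalg.inv(T@c['T_tool_cam'])@[577,115,75,1]; u,v=int(c['fx']*q[0]/q[2]+c['cx']),int(c['fy']*q[1]/q[2]+c['cy'])
    m=np.zeros(im.shape[:2],np.uint8); cv2.circle(m,(u,v),75,255,-1)
    for lab,lo in(('bright',(22,150,225)),('all',(18,120,60))):
        y=cv2.inRange(hsv,lo,(36,255,255))&m; n,l,st,_=cv2.connectedComponentsWithStats(cv2.morphologyEx(y,cv2.MORPH_CLOSE,np.ones((7,7))))
        if n<2: print(lab,'none'); continue
        i=1+st[1:,4].argmax(); p=np.argwhere(l==i)[:,::-1].astype(np.float32)
        W=np.array([ray('wrist',x,95)[:2] for x in p],np.float32); (cx,cy),(w,h),a=cv2.minAreaRect(W); b=cv2.boxPoints(((cx,cy),(w,h),a))
        e=max((b[1]-b[0],b[2]-b[1]),key=np.linalg.norm); e=e*np.sign(e@(np.array([cx,cy])-C0))
        print(lab,st[i,4],'centre',(round(cx,1),round(cy,1)),'size',round(w,1),round(h,1),'angle',np.degrees(np.arctan2(e[1],e[0])).round(1))
E
python3 - <<'E'
from h import *
s=sense(); print(s['time'],s['tcp_pos'],s['ee_rot']); save('wrist','w4'); top('w4')
E
```

```text
5.3 [640.19114686 159.8005312  234.65626185] [3.13721186 0.00337314 2.40103613]Traceback (most recent call last):
  File "<stdin>", line 2, in <module>
  File "h.py", line 33, in top
    W=np.array([ray('wrist',x,95)[:2] for x in p],np.float32); (cx,cy),(w,h),a=cv2.minAreaRect(W); b=cv2.boxPoints(((cx,cy),(w,h),a))
                ~~~^^^^^^^^^^^^^^
  File "h.py", line 9, in ray
    s=sense(); T=np.eye(4); T[:3,:3]=R.from_euler('xyz',s['ee_rot']).as_matrix(); T[:3,3]=s['tcp_pos']
ValueError: time passes only in moves, steps and waits
```

View pics/w4.png

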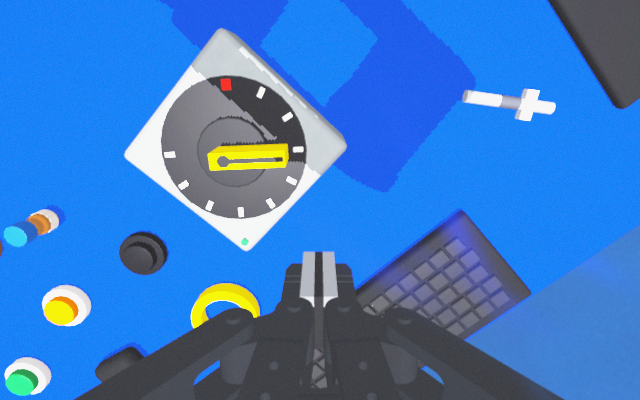

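```bash
python3 - <<'E'
s=open('h.py').read()
s=s.replace("        s=sense(); T=np.eye(4)","        s=S(); T=np.eye(4)").replace("    s=sense(); c=camera_model('wrist')","    s=S(); c=camera_model('wrist')").replace("def save(","_s={}\ndef S():\n    if not _s: _s.update(sense())\n    return _s\ndef save(",1)
open('h.py','w').write(s)
E
python3 - <<'E'
from h import *
top('w4')
im=cv2.imread('pics/w4.png'); hsv=cv2.cvtColor(im,cv2.COLOR_BGR2HSV)
d=lambda a,b:np.degrees(np.arctan2(*(b-a)[::-1])).round(1)
P=[ray('wrist',p,55)[:2] for p in((226,85),(240.5,212),(298,149.5),(169.5,155))]
print(np.array(P).round(1),(P[0]+P[1])/2,(P[2]+P[3])/2,d(P[1],P[0]),d(P[3],P[2]))
print('stripe',d(ray('wrist',(223,161),95)[:2],ray('wrist',(283,159.5),95)[:2]))
for n,p in(('green',(22,383)),('orange',(60,312))): print(n,ray('wrist',p,22).round(1))
E
```

```text
bright 1706 centre (585.1, 132.6) size 63.8 18.9 angle 50.1Traceback (most recent call last):
  File "<stdin>", line 2, in <module>
  File "h.py", line 37, in top
    W=np.array([ray('wrist',x,95)[:2] for x in p],np.float32); (cx,cy),(w,h),a=cv2.minAreaRect(W); b=cv2.boxPoints(((cx,cy),(w,h),a))
                ~~~^^^^^^^^^^^^^^
  File "h.py", line 10, in ray
    c=camera_model(n); E=np.array(c['extrinsics']) if 'extrinsics' in c else None
ValueError: time passes only in moves, steps and waits
```

```bash
python3 - <<'E'
s=open('h.py').read()
s=s.replace("import numpy as np, cv2","import numpy as np, cv2, functools\ncamera_model=functools.lru_cache(None)(camera_model)",1)
open('h.py','w').write(s)
E
python3 - <<'E'
from h import *
top('w4')
d=lambda a,b:np.degrees(np.arctan2(*(b-a)[::-1])).round(1)
P=[ray('wrist',p,55)[:2] for p in((226,85),(240.5,212),(298,149.5),(169.5,155))]
print(np.array(P).round(1),(P[0]+P[1])/2,(P[2]+P[3])/2,d(P[1],P[0]),d(P[3],P[2]))
print('stripe',d(ray('wrist',(223,161),95)[:2],ray('wrist',(283,159.5),95)[:2]))
for n,p in(('green',(22,383)),('orange',(60,312))): print(n,ray('wrist',p,22).round(1))
E
```

```text
bright 1706 centre (585.1, 132.6) size 63.8 18.9 angle 50.1
all 1822 centre (585.0, 133.1) size 64.8 19.8 angle 49.9
[[530.  152.6]
 [618.7  77.3]
 [612.  159.7]
 [536.7  70. ]] [574.3465291  114.94705927] [574.38113701 114.8475414 ] 139.6 50.0
stripe 49.0
green [ 595.9 -308.5   22. ]
orange [ 566.6 -183.3   22. ]
```

Lever is at 50.1° and mark 3 at 50.0°, so it is in position 3 and the geometry is confirmed; green is at about (597,-312). Going back down for the remaining three clicks.

Emit:
{"name": "play_rows", "arguments": {
  "motion": [
    [0.0188,-0.0194,0.03,0,0,0],
    [0.0188,-0.0194,0.03,0,0,0],
    [0,0,0.035,0,0,0],
    [0,0,0.035,0,0,0],
    [0,0,0,0,0,0]
  ]
}}

```text
time: 5.85
tcp_pos: [580.1, 155.8, 96.5]
ee_rot: [-3.134, -0.005, 2.398]
contact_force: [-0.7, -0.4, 0.5]
finger_gap: -0.002
```

Emit:
{"name": "play_rows", "arguments": {
  "motion": [
    [0,0,0.02,0,0,0],
    [0,0,0.013,0,0,0],
    [0,0,0,0,0,0]
  ]
}}

```text
time: 6.15
tcp_pos: [583.3, 156.4, 67.4]
ee_rot: [-3.14, -0.001, 2.395]
contact_force: [1.1, 0.2, -0.2]
finger_gap: -0.005
```

Emit:
{"name": "play_rows", "arguments": {
  "motion": [
    [-0.0021,0.0,0,0,0,0],
    [-0.0041,0.0017,0,0,0,0.105],
    [0,0,0,0,0,0]
  ]
}}

```text
time: 6.45
tcp_pos: [590.8, 153.6, 69.3]
ee_rot: [3.141, 0.001, 2.287]
contact_force: [-0.4, 0.2, 0.4]
finger_gap: 0.001
```

Emit:
{"name": "play_rows", "arguments": {
  "motion": [
    [-0.0041,0.0017,0,0,0,0.105],
    [0,0,0,0,0,0]
  ]
}}

```text
time: 6.65
tcp_pos: [594.9, 151.7, 69.2]
ee_rot: [3.14, 0.001, 2.184]
contact_force: [0.5, 0.9, 0.2]
finger_gap: 0.0
```

Emit:
{"name": "play_rows", "arguments": {
  "motion": [
    [-0.0041,0.0017,0,0,0,0.105],
    [0,0,0,0,0,0]
  ]
}}

```text
time: 6.85
tcp_pos: [598.3, 149.2, 68.9]
ee_rot: [3.141, 0.0, 2.081]
contact_force: [0.1, 0.9, 0.6]
finger_gap: -0.001
```

Emit:
{"name": "play_rows", "arguments": {
  "motion": [
    [-0.0041,0.0017,0,0,0,0.105],
    [0,0,0,0,0,0]
  ]
}}

```text
time: 7.05
tcp_pos: [601.5, 146.5, 68.6]
ee_rot: [3.141, 0.0, 1.977]
contact_force: [0.1, 0.5, -0.5]
finger_gap: -0.004
```

Emit:
{"name": "play_rows", "arguments": {
  "motion": [
    [-0.0041,0.0017,-0.001,0,0,0.105],
    [0,0,0,0,0,0]
  ]
}}

```text
time: 7.25
tcp_pos: [604.2, 143.5, 69.4]
ee_rot: [-3.141, -0.0, 1.872]
contact_force: [-1.6, 2.1, 0.7]
finger_gap: 0.001
```

Emit:
{"name": "play_rows", "arguments": {
  "motion": [
    [-0.0021,0.0008,-0.001,0,0,0.053],
    [0,0,0,0,0,0]
  ]
}}

```text
time: 7.45
tcp_pos: [605.5, 141.8, 70.3]
ee_rot: [-3.141, -0.0, 1.821]
contact_force: [-1.7, 2.3, 0.5]
finger_gap: 0.002
```

Emit:
{"name": "play_rows", "arguments": {
  "motion": [
    [-0.0021,0.0008,-0.001,0,0,0.053],
    [0,0,0,0,0,0]
  ]
}}

```text
time: 7.65
tcp_pos: [607.0, 139.9, 71.4]
ee_rot: [3.142, 0.0, 1.767]
contact_force: [-0.2, 0.7, 0.3]
finger_gap: -0.002
```

Emit:
{"name": "play_rows", "arguments": {
  "motion": [
    [-0.0021,0.0008,0,0,0,0.053],
    [0,0,0,0,0,0]
  ]
}}

```text
time: 7.85
tcp_pos: [608.3, 137.9, 71.4]
ee_rot: [3.141, 0.0, 1.713]
contact_force: [0.2, 0.6, 0.7]
finger_gap: 0.001
```

Emit:
{"name": "play_rows", "arguments": {
  "motion": [
    [-0.0021,0.0008,0,0,0,0.053],
    [0,0,0,0,0,0]
  ]
}}

```text
time: 8.05
tcp_pos: [609.4, 135.9, 71.3]
ee_rot: [3.141, 0.0, 1.66]
contact_force: [-0.3, 0.2, -0.3]
finger_gap: 0.003
```

Run:
```python
from h import *
save('wrist','w5');a=save('scene','s5')[...,::-1];b=save('side','d5')[...,::-1]
cv2.imwrite('pics/c5.png',np.hstack([cv2.resize(a[210:290,300:390],(450,400),interpolation=2),cv2.resize(b[145:225,281:351],(350,400),interpolation=2)]))
```

```text
(no output)
```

View pics/c5.png

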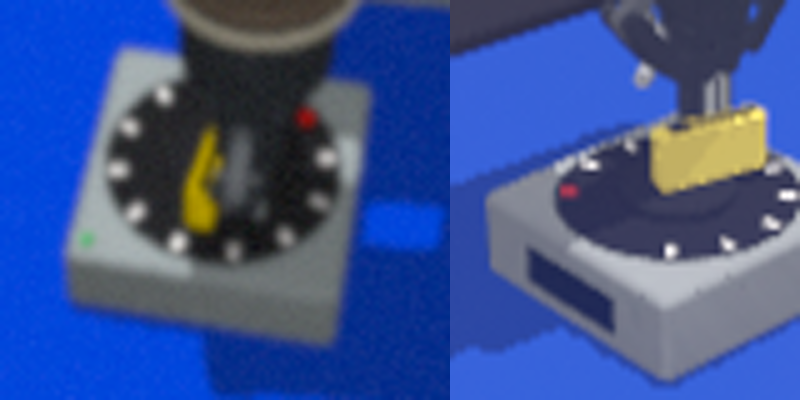

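Run:
```python
from h import *
d=lambda a,b:np.degrees(np.arctan2(*(b-a)[::-1])).round(1)
f=lambda x,y:ray('side',(281+(x-450)/5,145+y/5),95)[:2]
print('far',f(652,127),f(760,106),d(f(652,127),f(760,106)),'near',d(f(655,134),f(766,114)))
g=lambda x,y:ray('scene',(300+x/5,210+y/5),95)[:2]
print(g(210,127),g(186,203),d(g(210,127),g(186,203)))
```

```text
far [566.95296536 124.11726117] [625.85972292 107.49384443] -15.8 near -17.4
[582.09939619 107.61083432] [633.53458397 108.091906  ] 0.5
```

Emit:
{"name": "play_rows", "arguments": {
  "motion": [
    [-0.0041,0.0017,0,0,0,0.105],
    [0,0,0,0,0,0]
  ]
}}

```text
time: 8.4
tcp_pos: [611.5, 131.8, 71.3]
ee_rot: [3.141, 0.0, 1.551]
contact_force: [-0.1, -0.4, -0.5]
finger_gap: 0.003
```

Emit:
{"name": "play_rows", "arguments": {
  "motion": [
    [-0.0021,0.0008,0,0,0,0.053],
    [0,0,0,0,0,0]
  ]
}}

```text
time: 8.6
tcp_pos: [612.1, 129.9, 71.3]
ee_rot: [-3.142, 0.0, 1.501]
contact_force: [-0.2, 0.4, 0.8]
finger_gap: 0.003
```

Emit:
{"name": "play_rows", "arguments": {
  "motion": [
    [-0.0021,0.0008,0,0,0,0.053],
    [0,0,0,0,0,0]
  ]
}}

```text
time: 8.8
tcp_pos: [612.8, 127.8, 71.3]
ee_rot: [3.142, 0.0, 1.448]
contact_force: [-0.5, 0.0, -0.4]
finger_gap: 0.001
```

Emit:
{"name": "play_rows", "arguments": {
  "motion": [
    [-0.0021,0.0008,0,0,0,0.053],
    [0,0,0,0,0,0]
  ]
}}

```text
time: 9.0
tcp_pos: [613.3, 125.9, 71.3]
ee_rot: [-3.142, -0.0, 1.395]
contact_force: [-1.1, 3.1, -0.1]
finger_gap: 0.001
```

Emit:
{"name": "play_rows", "arguments": {
  "motion": [
    [-0.0013,0.0005,0,0,0,0.033],
    [0,0,0,0,0,0]
  ]
}}

```text
time: 9.2
tcp_pos: [613.6, 124.5, 71.3]
ee_rot: [3.142, -0.0, 1.363]
contact_force: [0.1, 3.0, 0.4]
finger_gap: -0.001
```

Emit:
{"name": "play_rows", "arguments": {
  "motion": [
    [-0.0013,0.0005,0,0,0,0.033],
    [0,0,0,0,0,0]
  ]
}}

```text
time: 9.4
tcp_pos: [613.9, 123.0, 71.3]
ee_rot: [3.141, -0.0, 1.329]
contact_force: [0.3, 2.4, 0.0]
finger_gap: -0.001
```

Emit:
{"name": "play_rows", "arguments": {
  "motion": [
    [-0.0013,0.0005,0,0,0,0.033],
    [0,0,0,0,0,0]
  ]
}}

```text
time: 9.6
tcp_pos: [614.0, 121.5, 71.3]
ee_rot: [3.141, -0.0, 1.296]
contact_force: [0.1, 2.1, -0.5]
finger_gap: 0.002
```

Emit:
{"name": "play_rows", "arguments": {
  "motion": [
    [-0.0013,0.0005,0,0,0,0.033],
    [0,0,0,0,0,0]
  ]
}}

```text
time: 9.8
tcp_pos: [614.2, 120.0, 71.3]
ee_rot: [3.141, 0.0, 1.263]
contact_force: [1.0, 1.6, -0.1]
finger_gap: -0.006
```

Emit:
{"name": "play_rows", "arguments": {
  "motion": [
    [-0.0013,0.0005,0,0,0,0.033],
    [0,0,0,0,0,0]
  ]
}}

```text
time: 10.0
tcp_pos: [614.2, 118.5, 71.3]
ee_rot: [3.142, 0.0, 1.229]
contact_force: [0.7, 0.2, 0.6]
finger_gap: 0.002
```

Emit:
{"name": "play_rows", "arguments": {
  "motion": [
    [-0.0013,0.0005,0,0,0,0.033],
    [0,0,0,0,0,0]
  ]
}}

```text
time: 10.2
tcp_pos: [614.0, 117.2, 71.3]
ee_rot: [-3.141, 0.0, 1.196]
contact_force: [0.0, -0.2, 1.1]
finger_gap: 0.002
```

Force dropped from 1.6 N to 0, so it has clicked. I'll back off, lift and look.

Emit:
{"name": "play_rows", "arguments": {
  "motion": [
    [0.005,0,-0.02,0,0,0],
    [0,0,-0.035,0,0,0],
    [-0.018,0.018,-0.04,0,0,0],
    [-0.018,0.018,-0.04,0,0,0],
    [0,0,-0.025,0,0,0]
  ]
}}

```text
time: 10.7
tcp_pos: [638.1, 72.9, 234.5]
ee_rot: [3.138, -0.001, 1.196]
contact_force: [0.1, -0.6, -0.7]
finger_gap: -0.0
```

Emit:
{"name": "play_rows", "arguments": {
  "motion": [
    [0,0,0,0,0,0],
    [0,0,0,0,0,0]
  ]
}}

```text
time: 10.9
tcp_pos: [636.2, 75.2, 231.5]
ee_rot: [3.141, -0.0, 1.196]
contact_force: [-1.0, 0.7, -0.8]
finger_gap: -0.002
```

Run:
```python
from h import *
s=S(); print(s['time'],s['tcp_pos'],s['ee_rot'],s['q']); im=save('wrist','w6'); top('w6')
hsv=cv2.cvtColor(im,cv2.COLOR_RGB2HSV)
for nm,lo,hi in (('red',(0,150,100),(4,255,255)),('green',(60,100,60),(85,255,255)),('orange',(8,150,150),(19,255,255))):
    n,l,st,c=cv2.connectedComponentsWithStats(cv2.inRange(hsv,lo,hi))
    for i in range(1,n):
        if st[i,4]>40: print(nm,st[i,4],c[i].round(),ray('wrist',c[i],55 if nm=='red' else 22).round(1))
```

```text
10.9 [636.18594532  75.1968676  231.47870559] [ 3.14115650e+00 -1.54742828e-04  1.19635200e+00] [ 7.03655146e-02  4.66593774e-01  1.61937169e+00 -5.51568720e-05
  1.05516690e+00  4.44837058e-01]
bright 1873 centre (592.8, 106.1) size 21.8 62.1 angle -39.6
all 1980 centre (592.9, 106.1) size 22.5 62.5 angle -39.8
red 91 [176. 135.] [530.7 153.   55. ]
green 86 [ 43. 222.] [339.9 122.8  22. ]
```

View pics/w6.png

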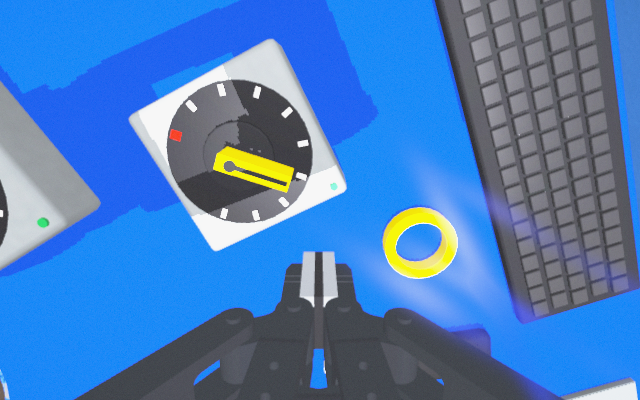

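Lever is at -39.7°, exactly 180° from the red mark and pointing at mark 6. Now to the green button.

Emit:
{"name": "play_rows", "arguments": {
  "motion": [
    [-0.046,0.0117,0,0,0,0],
    [-0.046,0.0117,0,0,0,0],
    [-0.046,0.0117,0,0,0,0],
    [-0.046,0.0117,0,0,0,0],
    [-0.046,0.0117,0,0,0,0]
  ]
}}

```text
time: 11.45
tcp_pos: [605.0, -161.3, 229.7]
ee_rot: [-3.139, 0.0, 1.197]
contact_force: [0.4, 0.2, 0.3]
finger_gap: -0.001
```

Emit:
{"name": "play_rows", "arguments": {
  "motion": [
    [-0.046,0.0117,0,0,0,0],
    [-0.046,0.0117,0,0,0,0],
    [-0.046,0.0117,0,0,0,0],
    [-0.046,0.0117,0,0,0,0],
    [0,0,0,0,0,0]
  ]
}}

```text
time: 11.95
tcp_pos: [580.5, -353.4, 229.2]
ee_rot: [-3.14, 0.001, 1.192]
contact_force: [0.4, 1.1, -0.2]
finger_gap: -0.003
```

Emit:
{"name": "play_rows", "arguments": {
  "motion": [
    [0,0,0,0,0,0],
    [0,0,0,0,0,0]
  ]
}}

```text
time: 12.15
tcp_pos: [581.9, -347.3, 230.1]
ee_rot: [-3.139, -0.001, 1.196]
contact_force: [-0.4, -0.6, -0.3]
finger_gap: 0.003
```

Run:
```python
from h import *
s=S(); print(s['time'],s['tcp_pos'],s['ee_rot'],s['q']); im=save('wrist','w7')
hsv=cv2.cvtColor(im,cv2.COLOR_RGB2HSV)
for nm,lo,hi in (('green',(60,100,60),(85,255,255)),('orange',(6,150,150),(24,255,255))):
    n,l,st,c=cv2.connectedComponentsWithStats(cv2.inRange(hsv,lo,hi))
    for i in range(1,n):
        if st[i,4]>100: print(nm,st[i],c[i].round(),ray('wrist',c[i],22).round(1))
```

```text
12.15 [ 581.89628446 -347.28147214  230.05491044] [-3.13944246e+00 -6.85096069e-04  1.19579481e+00] [-5.82923250e-01  5.21710147e-01  1.52648566e+00  2.54696372e-04
  1.09564216e+00 -2.08039240e-01]
green [305 112  35  36 983] [322. 130.] [ 597.7 -316.8   22. ]
orange [219   0  40  29 369] [244.  10.] [ 572.3 -194.    22. ]
orange [133  42  27  41 364] [149.  60.] [ 472.9 -199.3   22. ]
orange [126  50  21  31 428] [136.  66.] [ 458.5 -199.6   22. ]
```

View pics/w7.png

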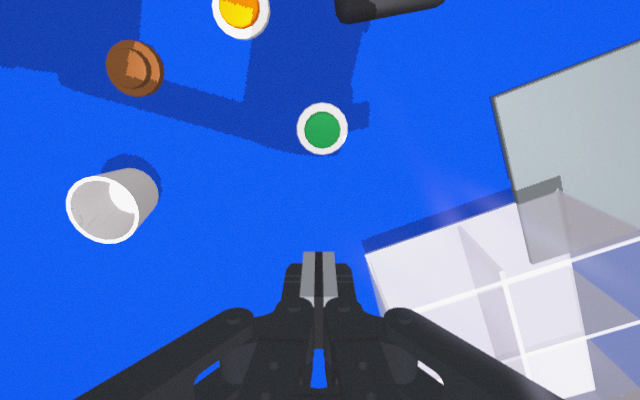

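Green button at pixel (322,130), about (597.5,-318); the orange one is well clear. Moving over it and descending.

Emit:
{"name": "play_rows", "arguments": {
  "motion": [
    [0.0165,0.0019,0.03,0,0,0],
    [0.0165,0.0019,0.035,0,0,0],
    [0,0,0.045,0,0,0],
    [0,0,0.045,0,0,0],
    [0,0,0.03,0,0,0]
  ]
}}

```text
time: 12.7
tcp_pos: [597.1, -316.7, 43.3]
ee_rot: [-3.139, -0.0, 1.197]
contact_force: [0.4, 0.2, 0.1]
finger_gap: 0.006
```

Emit:
{"name": "play_rows", "arguments": {
  "motion": [
    [0,0,0.01,0,0,0],
    [0,0,0,0,0,0],
    [0,0,0,0,0,0]
  ]
}}

```text
time: 13.0
tcp_pos: [598.9, -319.2, 37.8]
ee_rot: [3.14, 0.0, 1.196]
contact_force: [0.6, -1.0, 0.1]
finger_gap: -0.001
```

Emit:
{"name": "play_rows", "arguments": {
  "motion": [
    [0,0,0.007,0,0,0],
    [0,0,0.007,0,0,0],
    [0,0,0,0,0,0]
  ]
}}

```text
time: 13.3
tcp_pos: [597.8, -319.2, 22.1]
ee_rot: [3.142, 0.0, 1.195]
contact_force: [0.8, -0.0, 2.4]
finger_gap: -0.0
```

Emit:
{"name": "play_rows", "arguments": {
  "motion": [
    [0,0,0.002,0,0,0],
    [0,0,0.002,0,0,0],
    [0,0,0,0,0,0]
  ]
}}

```text
time: 13.6
tcp_pos: [598.0, -319.3, 18.3]
ee_rot: [3.141, 0.0, 1.195]
contact_force: [-0.9, 0.7, 3.8]
finger_gap: 0.001
```

Emit:
{"name": "play_rows", "arguments": {
  "motion": [
    [0,0,0.002,0,0,0],
    [0,0,0.002,0,0,0],
    [0,0,0,0,0,0]
  ]
}}

```text
time: 13.9
tcp_pos: [598.1, -319.4, 15.7]
ee_rot: [3.141, 0.0, 1.195]
contact_force: [-7.7, 3.4, 24.5]
finger_gap: 0.0
```

Bottomed out at z 15.7 with 24 N. Releasing and lifting clear.

Emit:
{"name": "play_rows", "arguments": {
  "motion": [
    [0,0,-0.005,0,0,0],
    [0,0,-0.01,0,0,0],
    [0,0,-0.03,0,0,0],
    [0,0,-0.04,0,0,0],
    [0,0,-0.04,0,0,0]
  ]
}}

```text
time: 14.4
tcp_pos: [597.5, -319.0, 140.4]
ee_rot: [-3.14, -0.0, 1.195]
contact_force: [-0.6, -0.6, -0.6]
finger_gap: 0.003
```

Emit:
{"name": "play_rows", "arguments": {
  "motion": [
    [-0.016,0,-0.045,0,0,0],
    [-0.017,0,-0.045,0,0,0],
    [0,0,0,0,0,0],
    [0,0,0,0,0,0]
  ]
}}

```text
time: 14.8
tcp_pos: [586.0, -350.5, 230.6]
ee_rot: [3.139, 0.0, 1.194]
contact_force: [0.4, 0.2, -0.2]
finger_gap: -0.003
```

Run:
```python
from h import *
s=S(); print(s['time'],s['tcp_pos'],s['contact_force']); a=save('scene','s8')[...,::-1];b=save('side','d8')[...,::-1]
cv2.imwrite('pics/c8.png',np.hstack([cv2.resize(a[140:290,180:400],(440,300),interpolation=2),cv2.resize(b[145:225,281:371],(338,300),interpolation=2)]))
```

```text
14.8 [ 586.00099822 -350.5215293   230.64816174] [ 0.40115684  0.21000312 -0.15673043]
```

Run:
```python
from h import *
f=lambda n:cv2.cvtColor(cv2.imread(n),cv2.COLOR_BGR2HSV)
for n in('scene0','s8'):
    h=f(f'pics/{n}.png')
    for nm,lo,hi in (('green',(60,120,60),(90,255,255)),('orange',(5,150,150),(18,255,255)),('yellow',(22,150,120),(32,255,255)),('white',(0,0,170),(180,60,255))):
        k,l,st,c=cv2.connectedComponentsWithStats(cv2.inRange(h[160:300,180:440],lo,hi))
        print(n,nm,[(int(st[i,4]),(c[i]+[180,160]).round(1).tolist()) for i in range(1,k) if 15<st[i,4]<600])
h=f('pics/d8.png'); y=cv2.inRange(h,(20,90,60),(36,255,255)); p=np.argwhere(y[145:225,281:371])[:,::-1]+[281,145]
# expected projection of lever ends
c=camera_model('side')
for a in(-40,-10,-70):
    for r,z in((50,95),(-12,95)):
        q=c['extrinsics']@np.array([575.5+r*np.cos(np.radians(a)),115+r*np.sin(np.radians(a)),z,1]); print(a,r,(c['fx']*q[:2]/q[2]+[c['cx'],c['cy']]).round(1))
print('side yellow bbox',p.min(0),p.max(0))
t=[(x,int(p[p[:,0]==x,1].min())) for x in range(p[:,0].min(),p[:,0].max()+1,4) if (p[:,0]==x).any()]; print('top outline',t)
```

```text
scene0 green [(69, [204.6, 223.0])]
scene0 orange [(22, [247.7, 226.6])]
scene0 yellow [(245, [395.8, 166.5]), (275, [351.3, 238.0]), (362, [271.8, 275.7])]
scene0 white [(199, [237.4, 168.1]), (54, [365.7, 163.2]), (81, [415.9, 164.6]), (151, [368.7, 189.6]), (163, [413.4, 193.7]), (111, [206.4, 227.2]), (105, [248.6, 229.4]), (90, [327.5, 224.8]), (100, [367.0, 231.4]), (42, [433.2, 236.5]), (136, [321.8, 255.0]), (153, [360.1, 262.4])]
s8 green [(69, [204.7, 223.3])]
s8 orange [(69, [247.6, 225.6])]
s8 yellow [(231, [396.2, 166.7]), (263, [338.8, 239.7]), (364, [271.8, 275.7])]
s8 white [(196, [237.4, 168.1]), (72, [415.5, 164.6]), (155, [413.5, 193.7]), (49, [205.6, 228.0]), (66, [248.1, 228.6]), (89, [327.4, 224.9]), (96, [367.1, 231.2]), (40, [433.0, 236.3]), (130, [321.3, 254.6]), (150, [360.3, 262.2])]
-40 50 [345.2 171.1]
-40 -12 [321.5 170.7]
-10 50 [342.9 166.5]
-10 -12 [322.  171.8]
-70 50 [342.4 175.8]
-70 -12 [322.3 169.6]
side yellow bbox [322 170] [344 182]
top outline [(322, 170), (326, 171), (330, 171), (334, 170), (338, 171), (342, 171)]
```

```bash
python3 -c "from rig import *; print(close_job())"
```

```text
the job is handed in; nothing more can be done
None
```

The job is done and handed in at about 15 s. The selector is in position six, and the green capture button was pressed fully and released after that.

- **Selector:** I pushed the lever clockwise with the shut fingers. At position six, seen from straight above, it stood at about -39.7°, 180° from the red mark at about 140°. After the button press, the side view still matched position six. The force on the finger dropped to zero at the last click and I pushed no more than about 2° further, so it was not driven past.
- **Capture button:** It bottomed out with the fingertip at 15.7 mm, reading 24 N, then came back up. Its image position afterwards matched the start.
- **Everything else:** The orange button was never approached. In the scene picture the tape, cup and both buttons stood where they began. I did not compare the vial, mouse, tweezers or part afterwards, but the arm was never near them.

Three checks disagreed or failed:
- **Start angle:** the first pictures put the lever at about 45°, half way between positions 1 and 2, not resting on a mark. It was on the marks at positions three and six, where I measured it from above.
- **Scale:** the wrist camera measured the dial and controller about 4 to 5% small.
- **Last picture:** I had reached the viewing limit, so the final check was by numbers only.

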